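# Close the tea flask and take off its cup

## Task

The short tea flask, freshly filled, stands open on the bare desk and tends to dribble as it is closed, so first slide it, upright and without lifting it, until its foot is wholly on the round cork coaster. Then take the inner lid, waiting on the saucer, by its ribbed black collar with the steel cup still nested over it, lower the two together (do not drop them) into the flask's mouth until the collar sits flat on the rim, and let go. Last, lift off the cup alone, leaving the inner lid shut and undisturbed, and finish while still holding the cup in the gripper a hand's breadth (about 8 cm) above the inner lid; leave the other things on the desk where they are.

Things in the scene. Friction and masses are not known exactly. Their poses are not given: they have to be found in the camera images.
- flask_mid (a point): Centre, half-way up (46 mm above its underside), of the loose tea flask: a round brushed-steel jar about 0.7 kg, 92 mm high, 78 mm in diameter up to 66 mm, then a shoulder up to a neck of 58 mm diameter from 78 mm to the rim. It starts open and upright on the desk (z = 0); z axis up. It slides on its flat foot; pushed lower than 45 mm above the desk it does not tip.
- flask_mouth (a point): Centre of the flask's open mouth, level with the rim (92 mm above the flask's underside, 46 mm above point flask_mid). The mouth is a round hole of 48 mm diameter, more than 30 mm deep; z axis up out of the flask.
- coaster_centre (a point): Centre of the round cork coaster lying on the desk, 114 mm in diameter and only 1 mm thick: things slide over its edge without catching. It does not move.
- inner_collar (a point): Centre of the inner lid's ribbed black collar, 58 mm in diameter, 18 mm high (9 mm above and below this point): grip here to carry both lids. Below it a plug of 44 mm diameter, 20 mm long, foot bevelled; above it, under the cup, a boss 41 mm wide and 17.5 mm high. Loose, 90 g, z up. It starts upright on the saucer, this point 34 mm above the desk. Shut, the collar lies on the rim, this point 9 mm above the mouth.
- cup_mid (a point): Centre, half-way up, of the outer lid: a plain steel cup turned upside down, loose, 70 g, 50 mm in diameter, 28 mm high, straight sides, inside 44 mm wide and 25 mm deep. It sits loosely over the inner lid's boss, rim on the collar, this point 23 mm above the collar's centre; the collar stands out 4 mm all round below it. Gripped by itself it comes off upwards. z axis up.
- saucer: White saucer on which the lids wait, loose: 124 mm in diameter, rim 13 mm high, flat floor 5 mm above the desk. Origin at the centre of its underside.
- mug_mid (a point): Bystander: centre, half-way up, of a white mug, 76 mm in diameter, 88 mm high, with a handle on its +y side reaching 75 mm from the centre.
- stapler_mid (a point): Bystander: centre of a black stapler 130 mm long (x), 36 mm wide and 55 mm high; 25 mm above its underside.
- pen_cup_mid (a point): Bystander: centre of a dark steel pen cup 76 mm in diameter and 98 mm high (49 mm above its underside), with pens sticking out to 160 mm.
- calculator_mid (a point): Bystander: centre of a flat grey calculator lying on the desk, 150 mm long (x), 85 mm wide, 19 mm high.
- highlighter_mid (a point): Bystander: centre of a flat highlighter pen lying on the desk, 125 mm long (x), 24 mm wide, 16 mm high.
- tape_mid (a point): Bystander: centre (30 mm above its underside) of a black tape dispenser, 135 mm long (x), 55 mm wide, 72 mm high.
Mind the look-alikes: they are no part of the job. Leave any blue or turquoise look-alike of the part that bears inner_collar alone.

How it is judged:
By the outcome, as a careful person would: the job done as asked, in the order asked, and still so for the second after the job is handed in, while the arm keeps its last pose, push and grip.
It also fails if it takes over 72 s, if anything falls off the work surface, if the arm or the gripper's body presses on something with over 40 N, if the wrist force passes 120 N, or if a joint passes its speed limit or range.

## Robot

A 6-joint arm with a two-finger parallel gripper is mounted at the origin on the work surface. World frame = base frame: x ahead of the robot, y to its left, z up, the work surface at z = 0. Lengths are in mm, angles in rad, forces in N, time in s.
With the tool pointing down it reaches from about 275 to 825 mm from the base axis. Payload 5.2 kg.
Tool frame: the origin (TCP) lies on the centre line of the jaws, within the pads' length; the fingertips stand 22 mm ahead of it and the grasp point (between the pads) lies 3 mm ahead of it; z points along the fingers, y is the line along which they close (so a half turn about z gives the same grasp; the last joint's range is limited). The gripper opens to 93 mm and grips with 3 to 60 N. Pads are 15 mm wide; open, the fingers measure 128 mm over their backs; the gripper's body (75 mm by 188 mm) begins 65 mm behind the grasp point.
Start: joints at [-0.203, 0.259, 1.535, -0, 1.348, -0.203], TCP at [550.005, 0.023, 240.653] pointing down, gripper open.
Joint ranges: [-3.14, 3.14], [-0.91, 2.08], [0.19, 2.58], [-1.22, 4.36], [0.22, 2.71], [-3.12, 3.12]. Speed limits (rad/s): [2.57, 2.57, 3.14, 3.14, 3.14, 3.14].

## Interface

Orientations are given as [roll, pitch, yaw] about the fixed x, y, z axes, in that order (R = Rz(yaw) Ry(pitch) Rx(roll)).
In Python, from bench import r gives the robot as it stands. The module is installed in compiled form; this text tells all that it offers.
- The arm moves only by the tool move_arm, never from a script. Its argument "deltas" is one flat list of numbers, 7 for each row, row after row: the shift along the tool's x, y, z in m, then the turn, a rotation vector about the tool's x, y, z in degrees, then the opening, from -1 (shut) to 1 (fully open), so that 0 is half open. A call has 1 to 20 rows; each row is the pose to reach, as a shift and turn from the pose commanded when the call began, along the tool's axes at that moment; what a row does not reach only later rows make up. A row lasts 1/12 s, in which the tool goes at most 41.7 mm and 7.16 degrees, less where a joint would pass 70% of its speed; a pose out of reach is approached as far as the arm can. A call with a gripper value outside its range is refused whole. The fingers move at their own pace and stop on an object; the grip force is fixed at half the most. Time passes only in rows, so rows that repeat a pose let the fingers close. It gives the time, the measured TCP pose, the force, the opening and the grip force at its end, in the units of the state.
- r.get_obs(): the state, without advancing time (a new reading comes with each control period).
- r.capture(name): name is "scene" or "side" or "wrist"; returns the picture (384x512x3 uint8, blue, green, red); there is no depth.
- r.camera_params(name): a dict with "fx", "fy", "cx", "cy" (pixels), "xyz" and "rotation" of the camera in the world. Camera axes: x right, y down, z forward; pixel columns grow to the right and rows downward; lengths in mm; the calibration is good to about 2 mm. A picture is of the moment at which its call begins: read the wrist's pose just before it. camera_params takes no time and is no camera call; for the wrist camera it gives the pose at the moment of the call.
- r.finish_job(): hands the job in; it is judged then, once.
The state is a dict: "clock": time; "q": joint angles; "joint_velocities": joint speeds; "joint_torque": joint torques, N m; "eef_pos": TCP position; "orientation": TCP orientation; "contact_force": force on the tool from outside, world axes, zero at the start; "ft_torque": the same for the moment, N m; "width": finger opening in mm; "gripper_force": force on a finger pad.
Only numpy, scipy, OpenCV 4.12 (cv2) and the standard library are available. Lean on these libraries where they do the work, as an engineer would, in place of code of your own. Each camera call takes 0.05 s, during which the arm holds its last target. There are 200 camera calls.

## Working session

There is one attempt and no reset: what is moved stays moved. The work goes in short steps, Python scripts to look and compute and a tool call to move; the robot and the scene stay as the last step left them, time stands still between calls to the robot, and variables do not carry over. Pictures are saved under pics/ and viewed, at most 10 in all, crops included, and the job is handed in when it is done.

Besides the shell and the picture viewer there is one more tool, called after ">>>" as name(argument=value, ...) on one line, values as JSON. move_arm: Moves the arm, as the interface text tells. Its arguments: {"type":"object","properties":{"deltas":{"type":"array"}},"required":["deltas"]}

```bash
mkdir -p pics
python3 - <<'E'
from bench import r
import cv2,numpy as np
a=r.capture("scene");b=r.capture("side");c=r.capture("wrist")
for n,i in zip("abc",(a,b,c)): cv2.imwrite(f"pics/{n}.png",i)
cv2.imwrite("pics/ab.png",cv2.resize(np.vstack([a,b]),None,fx=.78,fy=.78))
for n in("scene","side","wrist"):print(n,r.camera_params(n))
print(r.get_obs())
E
```

```text
scene {'fx': 365.1991367670185, 'fy': 365.1991367670185, 'cx': 259.9780967816284, 'cy': 192.32701655420547, 'xyz': array([1156.88205441,  555.33933673,  624.52663769]), 'rotation': array([-2.1694196 ,  0.00303142,  2.28980124])}
side {'fx': 406.01303598359215, 'fy': 406.01303598359215, 'cx': 256.3278861974532, 'cy': 186.05930785318355, 'xyz': array([ 192.57374676, -612.05685465,  872.01192353]), 'rotation': array([-2.39261812,  0.00582141, -0.51513851])}
wrist {'fx': 324.141504341062, 'fy': 324.141504341062, 'cx': 252.22003177955241, 'cy': 188.7205257062298, 'xyz': array([551.24997259,  83.34383261, 384.49247385]), 'rotation': array([ 2.83810367e+00,  1.05670234e-03, -4.31037103e-04])}
{'clock': 0.15, 'q': array([-2.02760704e-01,  2.59197527e-01,  1.53581230e+00, -3.03216952e-05,
        1.34800843e+00, -2.02813064e-01]), 'joint_velocities': array([-0.00084901, -0.00207355, -0.00248264, -0.00063486, -0.00036188,
        0.00080107]), 'joint_torque': array([ 1.84710952e-03, -4.37643743e+01, -2.84233278e+01,  7.19930883e-02,
        3.80130450e-02, -3.72983607e-06]), 'eef_pos': array([5.49614458e+02, 1.13940157e-01, 2.40004643e+02]), 'orientation': array([-3.14019032e+00, -2.58194945e-04,  1.57085523e+00]), 'contact_force': array([ 0.33252342,  0.56770397, -0.60660907]), 'ft_torque': array([ 0.00552223, -0.01003221, -0.03506469]), 'gripper_force': 0.0, 'width': 92.83703581378454}
```

View pics/a.png

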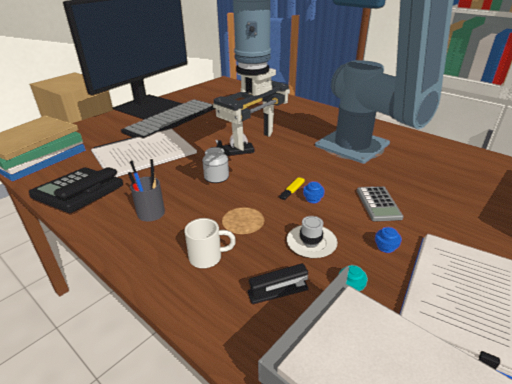

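View pics/b.png

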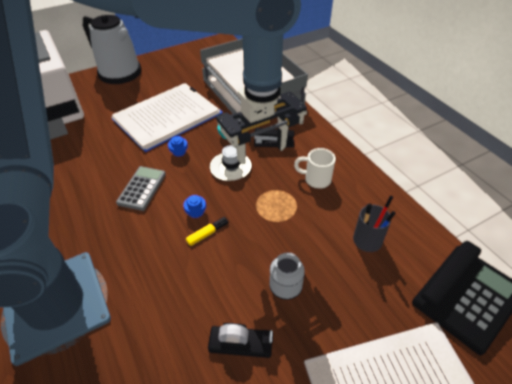

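The scene view shows the flask at (216,165), the coaster at (243,220), and the saucer with black collar and steel cup at (312,240). The look-alikes are blue at (314,192) and (388,239), and turquoise at (355,278). Only the part at (312,235) is black, on the saucer and under a cup, so that is the one meant. The side view agrees: flask (287,275), coaster (277,206), lids (231,158). I'll confirm in a crop and measure.

```bash
cat > h.py <<'E'
import numpy as np,cv2
from scipy.spatial.transform import Rotation as Ro
from bench import r
def ray(P,u,v):
    R=Ro.from_euler('xyz',P['rotation']).as_matrix()
    return R@np.array([(u-P['cx'])/P['fx'],(v-P['cy'])/P['fy'],1.])
def onz(P,u,v,z):
    d=ray(P,u,v); c=np.array(P['xyz']); return c+d*(z-c[2])/d[2]
def proj(P,X):
    R=Ro.from_euler('xyz',P['rotation']).as_matrix()
    p=R.T@(np.array(X)-P['xyz']); return P['fx']*p[0]/p[2]+P['cx'],P['fy']*p[1]/p[2]+P['cy']
def circ(P,mask,z):
    """largest contour -> world plane -> min enclosing circle"""
    cs,_=cv2.findContours(mask.astype(np.uint8),0,1)
    c=max(cs,key=cv2.contourArea)[:,0]
    w=np.array([onz(P,u,v,z)[:2] for u,v in c],np.float32)
    (x,y),rad=cv2.minEnclosingCircle(w); return round(x,1),round(y,1),round(rad,1)
E
python3 - <<'E'
from h import *
for n,f,cb,sb in(("scene","a",(215,200,275,240),(280,218,345,262)),("side","b",(250,185,305,228),(205,148,258,186))):
    im=cv2.imread(f"pics/{f}.png");P=r.camera_params(n);hsv=cv2.cvtColor(im,40)
    def win(m,b):
        o=np.zeros_like(m);o[b[1]:b[3],b[0]:b[2]]=m[b[1]:b[3],b[0]:b[2]];return o
    print(n,"coaster",circ(P,win((hsv[...,2]>140)&(hsv[...,0]<25),cb),1))
    print("saucer",circ(P,win((hsv[...,1]<70)&(hsv[...,2]>150),sb),10))
a=cv2.imread("pics/a.png");b=cv2.imread("pics/b.png")
t=[cv2.resize(x,(390,290),interpolation=2) for x in(a[210:270,272:352],b[135:195,190:270],a[140:200,180:260],b[245:305,250:330])]
cv2.imwrite("pics/crop.png",np.vstack([np.hstack(t[:2]),np.hstack(t[2:])]))
E
```

```text
scene coaster (623.6, 2.4, 81.1)
saucer (539.4, 193.0, 77.4)
side coaster (599.3, 4.9, 59.6)
saucer (557.4, 213.0, 72.8)
```

View pics/crop.png

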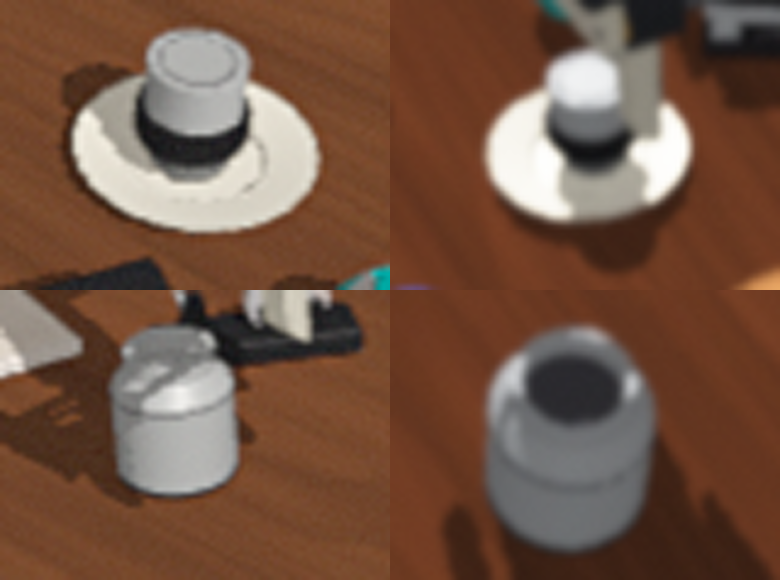

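The crops confirm it: a black ribbed collar under the steel cup on the saucer. Cup top is at scene (312.6,222) and side (229.6,150.5); flask mouth is at scene (214.5,152) and side (287.5,265.3). Now to compute world positions.

Run:
```python
from h import *
S=r.camera_params("scene");D=r.camera_params("side")
def tri(p,q):
    a,b=np.array(S['xyz']),np.array(D['xyz']);u,v=ray(S,*p),ray(D,*q)
    s=np.linalg.lstsq(np.c_[u,-v],b-a,rcond=None)[0];A,B=a+u*s[0],b+v*s[1];return (A+B)/2,np.linalg.norm(A-B)
for n,p,q,z in(("cuptop",(312.6,222),(229.6,150.5),71),("saucer",(312,241.2),(230.6,166.7),12),("mouth",(214.5,151.8),(287.5,265.3),92),("coaster",(243,220.5),(277,206),1)):
    print(n,onz(S,*p,z).round(1),onz(D,*q,z).round(1),tri(p,q))
for n,f,b in(("scene","a",(215,200,275,240)),("side","b",(250,185,305,228))):
    im=cv2.imread(f"pics/{f}.png")[b[1]:b[3],b[0]:b[2]]
    g=im[...,1];t,m=cv2.threshold(g,0,1,cv2.THRESH_OTSU)
    P=r.camera_params(n);M=np.zeros((384,512),np.uint8);M[b[1]:b[3],b[0]:b[2]]=m
    print(n,t,circ(P,M,1))
for n,p in(("mug",(204,243)),("stapler",(279,283)),("pencup",(149,198)),("hl",(293,187)),("blue",(314,192)),("blue2",(388,239))):print(n,onz(S,*p,30).round())
for n,p in(("mug",(321,168)),("tape",(240,340)),("pencup",(371,232)),("hl",(207,232)),("blue",(195,207)),("teal",(222,130))):print(n,onz(D,*p,30).round())
```

```text
cuptop [559.7 198.4  71. ] [557.5 201.3  71. ] (array([558.30162812, 199.29964015,  71.32759951]), np.float64(3.3670519104714294))
saucer [559.9 202.3  12. ] [554.  194.6  12. ] (array([555.72269736, 199.37343617,   7.29419424]), np.float64(0.7735332222343198))
mouth [ 495.3 -212.8   92. ] [ 487.6 -222.1   92. ] (array([ 489.39694275, -219.71273638,   87.24189354]), np.float64(0.03757332792349928))
coaster [603.    6.6   1. ] [599.8  -0.    1. ] (array([600.72764796,   3.05828909,  -2.43672279]), np.float64(1.8131384324484523))
scene 113.0 (624.4, 4.0, 80.3)
side 102.0 (599.2, 5.0, 58.0)
mug [753.  21.  30.]
stapler [732. 235.  30.]
pencup [ 729. -238.   30.]
hl [417.  35.  30.]
blue [399.  97.  30.]
blue2 [450. 347.  30.]
mug [775.  40.  30.]
tape [ 327. -294.   30.]
pencup [ 749. -214.   30.]
hl [385.  -5.  30.]
blue [392.  87.  30.]
teal [600. 344.  30.]
```

View pics/c.png

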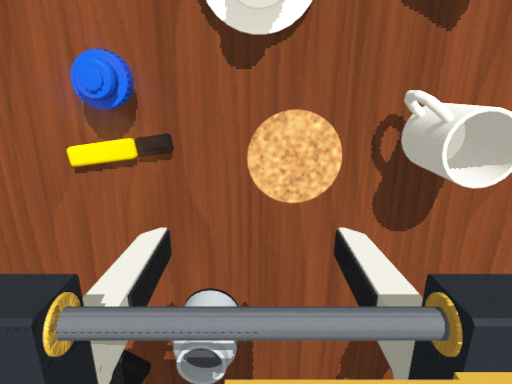

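>>> move_arm(deltas=[-0.04, -0.01, 0, 0, 0, 0, 1, -0.08, -0.02, 0, 0, 0, 0, 1, -0.12, -0.03, 0, 0, 0, 0, 1, -0.16, -0.04, 0, 0, 0, 0, 1, -0.2, -0.05, 0, 0, 0, 0, 1, -0.24, -0.06, 0, 0, 0, 0, 1, -0.28, -0.06, 0, 0, 0, 0, 1, -0.32, -0.06, 0, 0, 0, 0, 1, -0.32, -0.06, 0, 0, 0, 0, 1, -0.32, -0.06, 0, 0, 0, 0, 1, -0.32, -0.06, 0, 0, 0, 0, 1, -0.32, -0.06, 0, 0, 0, 0, 1])

```text
clock: 1.15
eef_pos: [490.0, -318.5, 240.4]
orientation: [-3.141, -0.001, 1.572]
contact_force: [-0.4, 0.3, -0.3]
width: 92.9
gripper_force: 0.0
```

Run:
```python
from h import *
P={'fx':324.141504341062,'fy':324.141504341062,'cx':252.22003177955241,'cy':188.7205257062298,'xyz':np.array([551.25,83.34,384.49]),'rotation':np.array([2.83810367,1.0567e-03,-4.31e-04])}
c=cv2.imread("pics/c.png");m=np.zeros((384,512),np.uint8);m[100:212,235:352]=c[100:212,235:352,1]>100
print("coaster",circ(P,m,1))
W=r.camera_params("wrist");o=r.get_obs();im=r.capture("wrist");cv2.imwrite("pics/d.png",im)
print(W,o['eef_pos'],o['orientation'],o['clock'])
```

```text
coaster (601.4, 2.0, 57.6)
{'fx': 324.141504341062, 'fy': 324.141504341062, 'cx': 252.22003177955241, 'cy': 188.7205257062298, 'xyz': array([ 491.43426209, -235.37304773,  384.97795494]), 'rotation': array([2.83887375e+00, 1.85900311e-04, 6.67300927e-04])} [ 490.03644271 -318.50858274  240.43172451] [-3.14112004e+00 -1.05483210e-03  1.57185933e+00] 1.15
```

View pics/d.png

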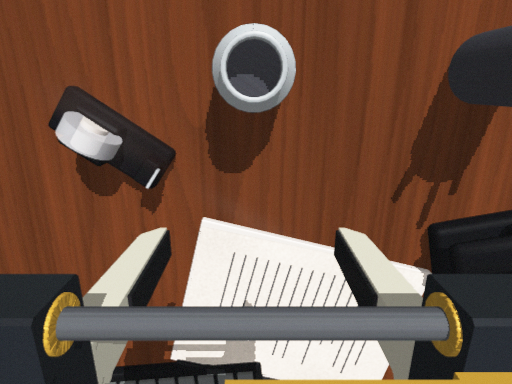

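The wrist view shows the flask mouth centred at about (254,68); the tape dispenser, at (110,138), is clear of the finger positions.

Run:
```python
from h import *
W=r.camera_params("wrist");im=cv2.imread("pics/d.png")
print(onz(W,254,68,92))
g=im.max(2).astype(int); s=im.max(2).astype(int)-im.min(2)
# outer flask silhouette top ring (bright grey)
m=np.zeros((384,512),np.uint8);m[15:120,205:305]=((g>150)&(s<40))[15:120,205:305]
cs,h=cv2.findContours(m,cv2.RETR_CCOMP,1)
for c in cs:
    if len(c)>30:
        e=cv2.fitEllipse(c);print(e,onz(W,*e[0],92).round(1))
print(proj(W,[491.4,-130,92]))
```

```text
[ 493.02392139 -219.48488823   92.        ]
((254.7153778076172, 61.85810470581055), (76.10930633544922, 80.78939056396484), 118.78367614746094) [ 493.6 -214.6   92. ]
((253.7227325439453, 66.20861053466797), (57.613792419433594, 61.54927062988281), 178.2311248779297) [ 492.8 -218.1   92. ]
(np.float64(252.21757173760383), np.float64(-56.42921805781063))
```

>>> move_arm(deltas=[0.04, 0.003, 0, 0, 0, 0, 1, 0.08, 0.003, 0, 0, 0, 0, 1, 0.101, 0.003, 0, 0, 0, 0, 1, 0.101, 0.003, 0, 0, 0, 0, 1, 0.101, 0.003, 0.0, 0, 0, 0, 1, 0.101, 0.003, 0.03, 0, 0, 0, 1, 0.101, 0.003, 0.06, 0, 0, 0, 1, 0.101, 0.003, 0.09, 0, 0, 0, 1, 0.101, 0.003, 0.12, 0, 0, 0, 1, 0.101, 0.003, 0.15, 0, 0, 0, 1, 0.101, 0.003, 0.175, 0, 0, 0, 1, 0.101, 0.003, 0.19, 0, 0, 0, 1, 0.101, 0.003, 0.2, 0, 0, 0, 1, 0.101, 0.003, 0.2, 0, 0, 0, 1, 0.101, 0.003, 0.2, 0, 0, 0, 1])

```text
clock: 2.45
eef_pos: [493.2, -219.5, 40.7]
orientation: [-3.142, 0.0, 1.571]
contact_force: [0.3, 0.3, -0.2]
width: 92.9
gripper_force: 0.0
```

>>> move_arm(deltas=[0, 0, 0, 0, 0, 0, 0.6, 0, 0, 0, 0, 0, 0, 0.55, 0, 0, 0, 0, 0, 0, 0.5, 0, 0, 0, 0, 0, 0, 0.45, 0, 0, 0, 0, 0, 0, 0.4, 0, 0, 0, 0, 0, 0, 0.4, 0, 0, 0, 0, 0, 0, 0.4, 0, 0, 0, 0, 0, 0, 0.4])

```text
clock: 3.12
eef_pos: [492.5, -219.4, 41.8]
orientation: [-3.141, 0.001, 1.571]
contact_force: [-3.9, -1.0, 6.8]
width: 77.9
gripper_force: 29.7
```

>>> move_arm(deltas=[0.004, 0.002, 0, 0, 0, 0, 0.4, 0.011, 0.005, 0, 0, 0, 0, 0.4, 0.02, 0.01, 0, 0, 0, 0, 0.4, 0.03, 0.015, 0, 0, 0, 0, 0.4, 0.04, 0.02, 0, 0, 0, 0, 0.4, 0.05, 0.025, 0, 0, 0, 0, 0.4, 0.06, 0.03, 0, 0, 0, 0, 0.4, 0.07, 0.035, 0, 0, 0, 0, 0.4, 0.08, 0.04, 0, 0, 0, 0, 0.4, 0.09, 0.045, 0, 0, 0, 0, 0.4, 0.1, 0.05, 0, 0, 0, 0, 0.4, 0.108, 0.054, 0, 0, 0, 0, 0.4, 0.112, 0.056, 0, 0, 0, 0, 0.4, 0.114, 0.057, 0, 0, 0, 0, 0.4, 0.114, 0.057, 0, 0, 0, 0, 0.4])

```text
clock: 4.37
eef_pos: [550.7, -105.5, 41.8]
orientation: [3.14, 0.002, 1.572]
contact_force: [-1.6, -2.9, 5.2]
width: 77.7
gripper_force: 29.9
```

>>> move_arm(deltas=[0.004, 0.002, 0, 0, 0, 0, 0.4, 0.011, 0.005, 0, 0, 0, 0, 0.4, 0.02, 0.01, 0, 0, 0, 0, 0.4, 0.03, 0.015, 0, 0, 0, 0, 0.4, 0.04, 0.02, 0, 0, 0, 0, 0.4, 0.05, 0.025, 0, 0, 0, 0, 0.4, 0.06, 0.03, 0, 0, 0, 0, 0.4, 0.07, 0.035, 0, 0, 0, 0, 0.4, 0.08, 0.039, 0, 0, 0, 0, 0.4, 0.09, 0.043, 0, 0, 0, 0, 0.4, 0.098, 0.047, 0, 0, 0, 0, 0.4, 0.104, 0.05, 0, 0, 0, 0, 0.4, 0.107, 0.051, 0, 0, 0, 0, 0.4, 0.107, 0.051, 0, 0, 0, 0, 0.4, 0.107, 0.051, 0, 0, 0, 0, 0.4])

```text
clock: 5.62
eef_pos: [601.8, 1.8, 41.9]
orientation: [3.14, 0.001, 1.571]
contact_force: [-0.3, -2.4, 5.9]
width: 77.5
gripper_force: 29.7
```

>>> move_arm(deltas=[0, 0, 0, 0, 0, 0, 0.6, 0, 0, 0, 0, 0, 0, 1, 0, 0, 0, 0, 0, 0, 1, 0, 0, 0, 0, 0, 0, 1, 0, 0, 0, 0, 0, 0, 1, 0, 0, -0.01, 0, 0, 0, 1, 0, 0, -0.03, 0, 0, 0, 1, 0, 0, -0.06, 0, 0, 0, 1, 0, 0, -0.1, 0, 0, 0, 1, 0, 0, -0.14, 0, 0, 0, 1, 0, 0, -0.18, 0, 0, 0, 1, -0.04, 0, -0.2, 0, 0, 0, 1, -0.08, 0, -0.2, 0, 0, 0, 1, -0.1, 0, -0.2, 0, 0, 0, 1, -0.1, 0, -0.2, 0, 0, 0, 1, -0.1, 0, -0.2, 0, 0, 0, 1, -0.1, 0, -0.2, 0, 0, 0, 1, -0.1, 0, -0.2, 0, 0, 0, 1])

```text
clock: 7.12
eef_pos: [600.8, -96.6, 240.6]
orientation: [-3.141, -0.001, 1.572]
contact_force: [-0.4, 1.0, 0.3]
width: 92.7
gripper_force: 0.0
```

Run:
```python
from h import *
W=r.camera_params("wrist");print(W['xyz'],W['rotation'],r.get_obs()['eef_pos']);im=r.capture("wrist");cv2.imwrite("pics/e.png",im)
```

```text
[602.22590288 -13.44965985 385.08554978] [2.83860486e+00 2.02334002e-04 6.86298012e-04] [600.8206646  -96.62959066 240.58405364]
```

>>> move_arm(deltas=[0.04, -0.01, 0, 0, 0, 0, 1, 0.08, -0.02, 0, 0, 0, 0, 1, 0.12, -0.03, 0, 0, 0, 0, 1, 0.16, -0.045, 0, 0, 0, 0, 1, 0.2, -0.045, 0, 0, 0, 0, 1, 0.2, -0.045, 0, 0, 0, 0, 1, 0.2, -0.045, 0, 0, 0, 0, 1, 0.2, -0.045, 0, 0, 0, 0, 1])

```text
clock: 7.83
eef_pos: [555.8, 102.7, 240.7]
orientation: [3.142, 0.001, 1.573]
contact_force: [-0.0, -0.3, -0.0]
width: 92.9
gripper_force: 0.0
```

Run:
```python
from h import *
W=r.camera_params("wrist");print(W['xyz'],W['rotation'],r.get_obs()['eef_pos']);im=r.capture("wrist");cv2.imwrite("pics/f.png",im)
e=cv2.imread("pics/e.png");cv2.imwrite("pics/ef.png",np.vstack([e[:220],im[:220]]))
```

```text
[557.05809922 186.10406345 385.04179398] [ 2.83726449e+00 -2.97135842e-04  1.97519634e-03] [555.82516356 102.74333457 240.65781376]
```

View pics/ef.png

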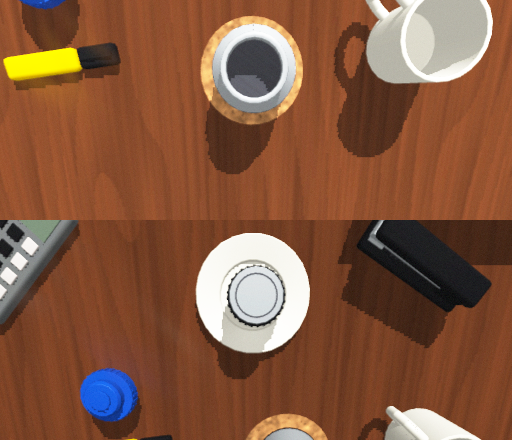

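The flask, mouth at (254,68) in the upper strip, stands fully on the coaster. The lids' cup top is at (256,75) in the lower picture. Next, measure both.

Run:
```python
from h import *
W=r.camera_params("wrist")
E=dict(W,xyz=np.array([602.226,-13.45,385.086]),rotation=np.array([2.838605,2.02e-4,6.86e-4]))
F=dict(W,xyz=np.array([557.058,186.104,385.042]),rotation=np.array([2.837264,-2.97e-4,1.975e-3]))
def ells(f,P,box,mask,z):
    im=cv2.imread(f);m=np.zeros((384,512),np.uint8);x0,y0,x1,y1=box
    m[y0:y1,x0:x1]=mask(im)[y0:y1,x0:x1]
    for c in cv2.findContours(m,cv2.RETR_CCOMP,1)[0]:
        if len(c)>40:
            e=cv2.fitEllipse(c);print(np.round(e[0],1),np.round(e[1],1),onz(P,*e[0],z).round(1))
g=lambda im:im.max(2).astype(int)
s=lambda im:g(im)-im.min(2)
print("mouth");ells("pics/e.png",E,(200,10,305,130),lambda i:(g(i)>150)&(s(i)<40),93)
print("collar(black, z43)");ells("pics/f.png",F,(215,35,300,115),lambda i:g(i)<90,43)
print("cup top z71");ells("pics/f.png",F,(225,45,288,107),lambda i:(g(i)>130)&(s(i)>3),71)
print(onz(F,256,75,71),proj(F,[559,200,71]))
```

```text
mouth
[254.5  63.8] [77.7 83.9] [604.1   5.5  93. ]
[253.7  66.9] [56.8 60.5] [603.4   3.1  93. ]
collar(black, z43)
[255.7  75.3] [56.2 59.2] [560.6 197.2  43. ]
cup top z71
[256.6  75.1] [58.5 70.5] [561.1 196.4  71. ]
[230.2  50. ] [11.5 19.2] [537.4 217.6  71. ]
[560.58832623 196.50671786  71.        ] (np.float64(254.27840629390167), np.float64(70.93701334559184))
```

>>> move_arm(deltas=[0.04, 0.003, 0, 0, 0, 0, 1, 0.08, 0.003, 0, 0, 0, 0, 1, 0.095, 0.003, 0, 0, 0, 0, 1, 0.095, 0.003, 0, 0, 0, 0, 1, 0.095, 0.003, 0.0, 0, 0, 0, 1, 0.095, 0.003, 0.03, 0, 0, 0, 1, 0.095, 0.003, 0.06, 0, 0, 0, 1, 0.095, 0.003, 0.09, 0, 0, 0, 1, 0.095, 0.003, 0.1, 0, 0, 0, 1, 0.095, 0.003, 0.1, 0, 0, 0, 1, 0.095, 0.003, 0.1, 0, 0, 0, 1])

```text
clock: 8.8
eef_pos: [559.6, 195.7, 141.1]
orientation: [-3.141, 0.0, 1.569]
contact_force: [-0.3, 0.1, 0.8]
width: 93.0
gripper_force: 0.0
```

Run:
```python
from h import *
o=r.get_obs();print(o['eef_pos'],o['orientation'])
a=r.capture("scene");b=r.capture("side");c=r.capture("wrist")
cv2.imwrite("pics/g.png",np.hstack([cv2.resize(a[190:280,262:362],(400,360)),cv2.resize(b[115:205,180:280],(400,360))]))
```

```text
[559.5875612  195.65009259 141.10683221] [-3.14134636e+00  3.20326984e-04  1.56900099e+00]
```

View pics/g.png

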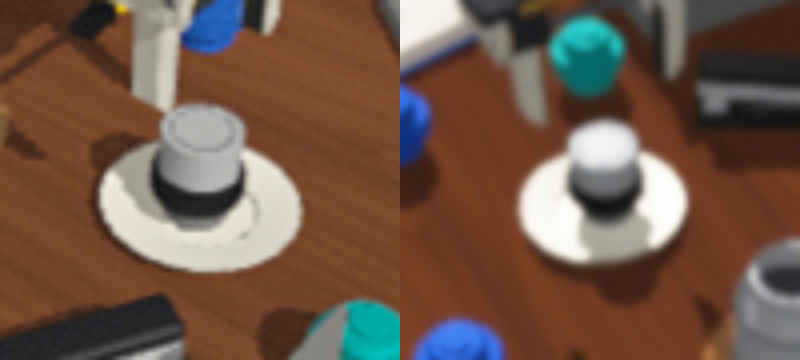

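The fingers straddle the lids, cup top at (202,125) left and (603,148) right, with nothing in the way. Descend and grip the collar.

>>> move_arm(deltas=[0.002, 0, 0.03, 0, 0, 0, 1, 0.002, 0, 0.06, 0, 0, 0, 1, 0.002, 0, 0.08, 0, 0, 0, 1, 0.002, 0, 0.095, 0, 0, 0, 1, 0.002, 0, 0.102, 0, 0, 0, 1, 0.002, 0, 0.102, 0, 0, 0, 1, 0.002, 0, 0.102, 0, 0, 0, 0.7, 0.002, 0, 0.102, 0, 0, 0, 0.5, 0.002, 0, 0.102, 0, 0, 0, 0.35, 0.002, 0, 0.102, 0, 0, 0, 0.25, 0.002, 0, 0.102, 0, 0, 0, 0.15, 0.002, 0, 0.102, 0, 0, 0, 0.05, 0.002, 0, 0.102, 0, 0, 0, 0, 0.002, 0, 0.102, 0, 0, 0, 0, 0.002, 0, 0.102, 0, 0, 0, 0])

```text
clock: 10.2
eef_pos: [559.2, 199.1, 39.1]
orientation: [3.141, -0.0, 1.571]
contact_force: [-0.2, -0.7, 5.2]
width: 56.4
gripper_force: 30.0
```

Run:
```python
from h import *
W=r.camera_params("wrist")
def P(x,y):return dict(W,xyz=np.array([x+1.4,y+83.2,240.65+144.5]),rotation=np.array([2.8383,0,0]))
print("mouth",onz(P(601,-98),253.7,66.9,93),onz(P(490,-320),253.7,66.2,92))
print("lid",onz(P(556,102),255.7,75.3,43),onz(P(556,102),256.3,75.1,71))
```

```text
mouth [603.65060603   1.63649811  93.        ] [ 492.65412835 -219.75110092   92.        ]
lid [560.86910137 196.59865019  43.        ] [561.13373454 195.83868931  71.        ]
```

>>> move_arm(deltas=[0, 0, -0.005, 0, 0, 0, 0, 0, 0, -0.015, 0, 0, 0, 0, 0, 0, -0.03, 0, 0, 0, 0, 0, 0, -0.05, 0, 0, 0, 0, 0, 0, -0.075, 0, 0, 0, 0, 0, 0, -0.1, 0, 0, 0, 0, 0, 0, -0.12, 0, 0, 0, 0, 0, 0, -0.13, 0, 0, 0, 0, 0, 0, -0.13, 0, 0, 0, 0, 0, 0, -0.13, 0, 0, 0, 0])

```text
clock: 11.03
eef_pos: [558.9, 199.0, 168.6]
orientation: [3.141, -0.0, 1.571]
contact_force: [0.2, -0.2, -1.9]
width: 56.5
gripper_force: 30.0
```

>>> move_arm(deltas=[-0.003, 0.001, 0, 0, 0, 0, 0, -0.01, 0.003, 0, 0, 0, 0, 0, -0.02, 0.006, 0, 0, 0, 0, 0, -0.034, 0.009, 0, 0, 0, 0, 0, -0.05, 0.012, 0, 0, 0, 0, 0, -0.066, 0.015, 0, 0, 0, 0, 0, -0.082, 0.018, 0, 0, 0, 0, 0, -0.098, 0.021, 0, 0, 0, 0, 0, -0.114, 0.025, 0, 0, 0, 0, 0, -0.13, 0.029, 0, 0, 0, 0, 0, -0.146, 0.033, 0, 0, 0, 0, 0, -0.16, 0.036, 0, 0, 0, 0, 0, -0.174, 0.039, 0, 0, 0, 0, 0, -0.185, 0.041, 0, 0, 0, 0, 0, -0.192, 0.042, 0, 0, 0, 0, 0, -0.195, 0.042, 0, 0, 0, 0, 0, -0.195, 0.042, 0, 0, 0, 0, 0, -0.195, 0.042, 0, 0, 0, 0, 0])

```text
clock: 12.53
eef_pos: [600.8, 4.4, 168.6]
orientation: [-3.141, -0.0, 1.571]
contact_force: [0.3, -0.1, -1.4]
width: 56.5
gripper_force: 30.0
```

>>> move_arm(deltas=[0, 0, 0.005, 0, 0, 0, 0, 0, 0, 0.013, 0, 0, 0, 0, 0, 0, 0.022, 0, 0, 0, 0, 0, 0, 0.03, 0, 0, 0, 0, 0, 0, 0.034, 0, 0, 0, 0, 0, 0, 0.036, 0, 0, 0, 0, 0, 0, 0.036, 0, 0, 0, 0, 0, 0, 0.036, 0, 0, 0, 0])

```text
clock: 13.2
eef_pos: [601.1, 4.0, 132.6]
orientation: [-3.142, -0.0, 1.571]
contact_force: [-0.3, 0.1, -1.4]
width: 56.2
gripper_force: 30.0
```

Run:
```python
from h import *
o=r.get_obs();print(o['eef_pos'],o['contact_force'])
a=r.capture("scene");b=r.capture("side")
cv2.imwrite("pics/h.png",np.hstack([cv2.resize(a[150:250,195:295],(400,400),interpolation=2),cv2.resize(b[110:230,222:342],(400,400),interpolation=2)]))
```

```text
[601.09425342   4.03038191 132.6104739 ] [-0.27410021  0.06418129 -1.40469003]
```

View pics/h.png

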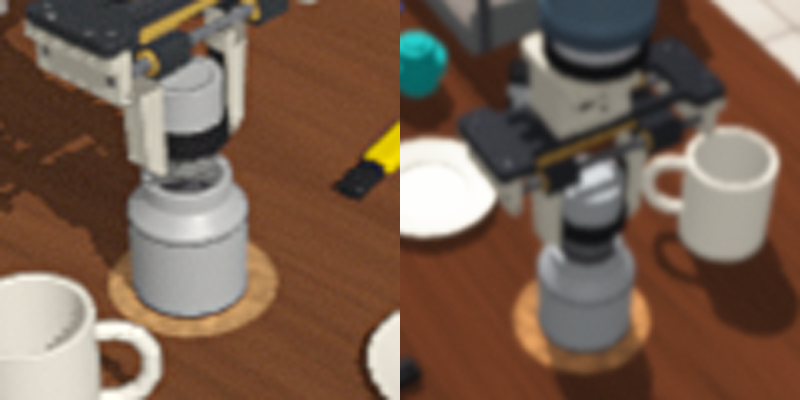

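The lids hang upright just above the mouth, with the cup nested and collar near (196,135) left. The flask is still fully on the coaster. I'll lower by feel.

>>> move_arm(deltas=[0, 0, 0.003, 0, 0, 0, 0, 0, 0, 0.006, 0, 0, 0, 0, 0, 0, 0.008, 0, 0, 0, 0, 0, 0, 0.01, 0, 0, 0, 0, 0, 0, 0.01, 0, 0, 0, 0, 0, 0, 0.01, 0, 0, 0, 0])

```text
clock: 13.8
eef_pos: [600.9, 4.0, 122.4]
orientation: [-3.141, -0.0, 1.571]
contact_force: [0.1, 0.4, -1.7]
width: 56.7
gripper_force: 30.0
```

No contact force, so the plug has entered. Continue.

>>> move_arm(deltas=[0, 0, 0.003, 0, 0, 0, 0, 0, 0, 0.006, 0, 0, 0, 0, 0, 0, 0.009, 0, 0, 0, 0, 0, 0, 0.011, 0, 0, 0, 0, 0, 0, 0.013, 0, 0, 0, 0, 0, 0, 0.013, 0, 0, 0, 0])

```text
clock: 14.3
eef_pos: [601.8, 3.8, 111.6]
orientation: [3.139, 0.001, 1.571]
contact_force: [-3.1, -0.4, 8.3]
width: 56.4
gripper_force: 30.0
```

>>> move_arm(deltas=[0, 0, 0.001, 0, 0, 0, 0, 0, 0, 0.002, 0, 0, 0, 0, 0, 0, 0.003, 0, 0, 0, 0, 0, 0, 0.003, 0, 0, 0, 0, 0, 0, 0.003, 0, 0, 0, 0])

```text
clock: 14.72
eef_pos: [601.9, 3.8, 110.0]
orientation: [3.138, 0.001, 1.571]
contact_force: [-6.1, 0.1, 18.1]
width: 56.5
gripper_force: 30.0
```

Contact has come early (z 110 against the expected 107): the fingertips stick out below the collar and meet the neck. I'll back out, set the lids down again on the saucer and regrip higher.

>>> move_arm(deltas=[0, 0, -0.002, 0, 0, 0, 0, 0, 0, -0.004, 0, 0, 0, 0, 0, 0, -0.005, 0, 0, 0, 0, 0, 0, -0.006, 0, 0, 0, 0, 0, 0, -0.006, 0, 0, 0, 0])

```text
clock: 15.13
eef_pos: [599.9, 4.2, 111.2]
orientation: [-3.138, -0.001, 1.571]
contact_force: [-0.0, 0.3, -8.4]
width: 56.6
gripper_force: 30.0
```

>>> move_arm(deltas=[0, 0, 0.002, 0, 0, 0, 0, 0, 0, 0.003, 0, 0, 0, 0, 0, 0, 0.004, 0, 0, 0, 0.1, 0, 0, 0.004, 0, 0, 0, 0.2, 0, 0, 0.004, 0, 0, 0, 0.2])

```text
clock: 15.55
eef_pos: [600.3, 4.4, 110.2]
orientation: [-3.141, -0.0, 1.571]
contact_force: [-6.5, 1.9, 8.6]
width: 56.5
gripper_force: 22.9
```

Run:
```python
from h import *
o=r.get_obs();print(o['eef_pos'],o['contact_force'],o['gripper_force'],o['width'])
a=r.capture("scene");b=r.capture("side")
cv2.imwrite("pics/i.png",np.hstack([cv2.resize(a[155:235,205:285],(400,400),interpolation=2),cv2.resize(b[130:230,240:340],(400,400),interpolation=2)]))
```

```text
[600.27006733   4.36104729 110.2256926 ] [-6.5481506   1.88178921  8.60970568] 22.871365591417998 56.4733259989978
```

View pics/i.png

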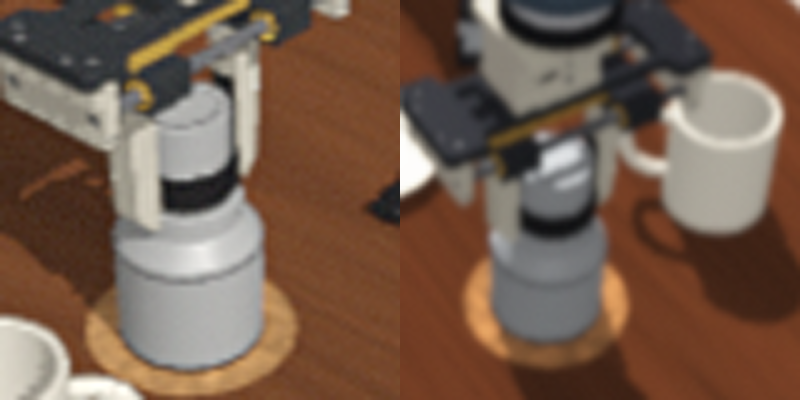

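The collar, bottom edge about (200,212) left, appears to sit at or just above the rim; the cup is still nested. I'll check the gap by numbers.

Run:
```python
from h import *
S=r.camera_params("scene")
u=np.array([.709,.705])
c=np.array([601,2.])
print("foot obs row",155+365/5,"pred",proj(S,[*(c+39*u),1]))
print("shoulder-line obs",155+279/5,"pred z67",proj(S,[*(c+39*u),67]))
for z in(93,96,98,100):print(z,proj(S,[*(c+29*u),z]),"obs",155+212/5)
for z in(111,114,116):print("collar top",z,proj(S,[*(c+25*u),z]),"obs",155+181/5)
for z in(139,142,144,147):print("cup back top",z,proj(S,[*(c-25*u),z]),"obs",155+82/5, "front",proj(S,[*(c+25*u),z]),155+126/5)
```

```text
foot obs row 228.0 pred (np.float64(242.63333593351254), np.float64(228.6524251765611))
shoulder-line obs 210.8 pred z67 (np.float64(241.86008158903002), np.float64(208.66711106726794))
93 (np.float64(241.45153743750603), np.float64(198.05010553969666)) obs 197.4
96 (np.float64(241.41391028205658), np.float64(197.07749837413905)) obs 197.4
98 (np.float64(241.388748647355), np.float64(196.4271067642615)) obs 197.4
100 (np.float64(241.36352525701813), np.float64(195.77511886115656)) obs 197.4
collar top 111 (np.float64(241.18989532324534), np.float64(191.26401575516778)) obs 191.2
collar top 114 (np.float64(241.1515022521828), np.float64(190.27156819507957)) obs 191.2
collar top 116 (np.float64(241.12582785421273), np.float64(189.6078939195677)) obs 191.2
cup back top 139 (np.float64(240.4324547226742), np.float64(171.40590626374566)) obs 171.4 front (np.float64(240.82594910491468), np.float64(181.85613234315574)) 180.2
cup back top 142 (np.float64(240.39373839813058), np.float64(170.404601382026)) obs 171.4 front (np.float64(240.78619632298336), np.float64(180.82853672908797)) 180.2
cup back top 144 (np.float64(240.36784999373228), np.float64(169.73505988991553)) obs 171.4 front (np.float64(240.7596112133378), np.float64(180.14132087288732)) 180.2
cup back top 147 (np.float64(240.3289005452788), np.float64(168.72772581736314)) obs 171.4 front (np.float64(240.7196080374416), np.float64(179.10725266174396)) 180.2
```

The evidence says the collar is within about 2 mm of seated. Loosen the grip gradually under slight downward press, then release.

>>> move_arm(deltas=[0, 0, 0, 0, 0, 0, 0.205, 0, 0, 0, 0, 0, 0, 0.21, 0, 0, 0, 0, 0, 0, 0.215, 0, 0, 0, 0, 0, 0, 0.215, 0, 0, 0, 0, 0, 0, 0.215])

```text
clock: 16.07
eef_pos: [600.3, 4.3, 110.2]
orientation: [-3.141, -0.0, 1.571]
contact_force: [-5.8, 1.0, 7.7]
width: 57.1
gripper_force: 12.1
```

>>> move_arm(deltas=[0, 0, 0, 0, 0, 0, 0.22, 0, 0, 0, 0, 0, 0, 0.22, 0, 0, 0, 0, 0, 0, 0.225, 0, 0, 0, 0, 0, 0, 0.225, 0, 0, 0, 0, 0, 0, 0.23, 0, 0, 0, 0, 0, 0, 0.23])

```text
clock: 16.57
eef_pos: [600.2, 4.3, 110.1]
orientation: [-3.14, -0.0, 1.571]
contact_force: [-6.6, 2.3, 6.9]
width: 57.8
gripper_force: 5.4
```

>>> move_arm(deltas=[0, 0, -0.0005, 0, 0, 0, 0.235, 0, 0, -0.001, 0, 0, 0, 0.24, 0, 0, -0.001, 0, 0, 0, 0.245, 0, 0, -0.001, 0, 0, 0, 0.25, 0, 0, -0.001, 0, 0, 0, 0.26, 0, 0, -0.001, 0, 0, 0, 0.27, 0, 0, -0.001, 0, 0, 0, 0.29])

```text
clock: 17.15
eef_pos: [601.1, 4.1, 110.0]
orientation: [3.141, -0.0, 1.571]
contact_force: [-3.7, 1.5, 2.5]
width: 59.6
gripper_force: 2.1
```

>>> move_arm(deltas=[0, 0, 0, 0, 0, 0, 0.32, 0, 0, 0, 0, 0, 0, 0.36, 0, 0, 0, 0, 0, 0, 0.42, 0, 0, 0, 0, 0, 0, 0.5, 0, 0, 0, 0, 0, 0, 0.6, 0, 0, 0, 0, 0, 0, 0.8, 0, 0, 0, 0, 0, 0, 0.8, 0, 0, 0, 0, 0, 0, 0.8])

```text
clock: 17.82
eef_pos: [601.1, 4.0, 109.6]
orientation: [3.141, 0.0, 1.571]
contact_force: [-0.1, 0.0, 1.3]
width: 83.3
gripper_force: 0.0
```

>>> move_arm(deltas=[0, 0, -0.02, 0, 0, 0, 0.9, 0, 0, -0.05, 0, 0, 0, 1, 0, 0, -0.08, 0, 0, 0, 1, 0, 0, -0.1, 0, 0, 0, 1, -0.0025, 0, -0.1, 0, 0, 0, 1, -0.0025, 0, -0.1, 0, 0, 0, 1, -0.0025, 0, -0.1, 0, 0, 0, 1])

```text
clock: 18.4
eef_pos: [600.4, 1.5, 208.7]
orientation: [-3.14, -0.0, 1.571]
contact_force: [-0.1, 0.0, 0.8]
width: 93.0
gripper_force: 0.0
```

Run:
```python
from h import *
o=r.get_obs();print(o['eef_pos'],o['contact_force'],o['clock'])
a=r.capture("scene");b=r.capture("side");cv2.imwrite("pics/j0.png",a);cv2.imwrite("pics/j1.png",b)
cv2.imwrite("pics/j.png",np.hstack([cv2.resize(a[155:235,205:285],(400,400),interpolation=2),cv2.resize(b[130:230,240:340],(400,400),interpolation=2)]))
```

```text
[600.4281371    1.48006237 208.68854917] [-0.1411802   0.00614813  0.8310204 ] 18.4
```

View pics/j.png

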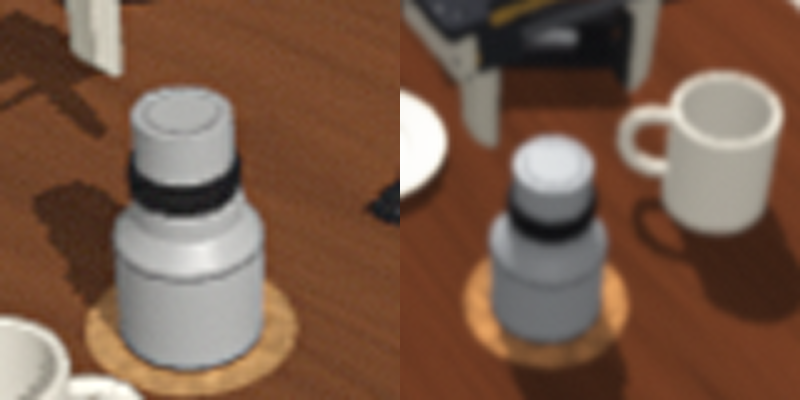

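The lid is shut flat on the rim, collar at (185,185) left, with the cup nested and the flask wholly on the coaster. Now grip the cup alone.

>>> move_arm(deltas=[0, 0, 0.02, 0, 0, 0, 1, 0, 0, 0.045, 0, 0, 0, 0.9, 0, 0, 0.062, 0, 0, 0, 0.7, 0, 0, 0.07, 0, 0, 0, 0.5, 0, 0, 0.0725, 0, 0, 0, 0.4, 0, 0, 0.0725, 0, 0, 0, 0.3, 0, 0, 0.0725, 0, 0, 0, 0.2, 0, 0, 0.0725, 0, 0, 0, 0.14, 0, 0, 0.0725, 0, 0, 0, 0.1, 0, 0, 0.0725, 0, 0, 0, 0.07, 0, 0, 0.0725, 0, 0, 0, 0.05, 0, 0, 0.0725, 0, 0, 0, 0.03, 0, 0, 0.0725, 0, 0, 0, 0, 0, 0, 0.0725, 0, 0, 0, -0.1, 0, 0, 0.0725, 0, 0, 0, -0.2, 0, 0, 0.0725, 0, 0, 0, -0.2])

```text
clock: 19.83
eef_pos: [601.1, 1.5, 137.9]
orientation: [3.141, 0.0, 1.571]
contact_force: [-2.3, 0.5, 5.8]
width: 48.7
gripper_force: 30.0
```

>>> move_arm(deltas=[0, 0, -0.002, 0, 0, 0, -0.2, 0, 0, -0.004, 0, 0, 0, -0.2, 0, 0, -0.007, 0, 0, 0, -0.2, 0, 0, -0.01, 0, 0, 0, -0.2, 0, 0, -0.014, 0, 0, 0, -0.2, 0, 0, -0.018, 0, 0, 0, -0.2, 0, 0, -0.024, 0, 0, 0, -0.2, 0, 0, -0.032, 0, 0, 0, -0.2, 0, 0, -0.042, 0, 0, 0, -0.2, 0, 0, -0.054, 0, 0, 0, -0.2, 0, 0, -0.066, 0, 0, 0, -0.2, 0, 0, -0.076, 0, 0, 0, -0.2, 0, 0, -0.083, 0, 0, 0, -0.2, 0, 0, -0.088, 0, 0, 0, -0.2, 0, 0, -0.088, 0, 0, 0, -0.2, 0, 0, -0.088, 0, 0, 0, -0.2])

```text
clock: 21.17
eef_pos: [601.0, 1.5, 225.2]
orientation: [3.142, -0.0, 1.571]
contact_force: [0.5, 0.2, -0.0]
width: 48.3
gripper_force: 30.0
```

Run:
```python
from h import *
o=r.get_obs();print(o['eef_pos'],o['contact_force'],o['width'],o['clock'])
a=r.capture("scene");b=r.capture("side")
cv2.imwrite("pics/k.png",np.hstack([cv2.resize(a[125:235,190:300],(400,400),interpolation=2),cv2.resize(b[110:230,230:350],(400,400),interpolation=2)]))
```

```text
[600.95278602   1.51322532 225.16840528] [ 0.46267391  0.23167363 -0.03400765] 48.29032942911368 21.1667
```

```bash
ls pics | wc -l
python3 - <<'E'
import cv2,numpy as np
from h import *
S=r.camera_params("scene");a=r.capture("scene");j=cv2.imread("pics/j0.png")
# same foot/body region unchanged?
print("body diff",np.abs(a[196:232,225:262].astype(int)-j[196:232,225:262]).mean())
# column through flask axis: dark collar rows
for x in(238,242,246):print(x,[int(v) for v in a[176:204,x].max(1)])
print("pred rows collar top/bottom front",proj(S,[601+20.5,2+20.5,111]),proj(S,[601+20.5,2+20.5,93]))
E
```

```text
16
body diff 1.2462462462462462
238 [113, 110, 105, 91, 120, 134, 128, 96, 47, 36, 39, 43, 34, 36, 41, 42, 37, 29, 32, 39, 31, 39, 107, 170, 166, 162, 166, 180]
242 [116, 105, 94, 117, 133, 135, 136, 142, 76, 44, 69, 61, 39, 37, 37, 37, 39, 39, 40, 35, 29, 38, 112, 190, 180, 176, 177, 188]
246 [122, 118, 110, 95, 48, 49, 42, 36, 37, 45, 44, 41, 40, 36, 38, 37, 39, 42, 41, 32, 36, 85, 161, 183, 180, 180, 186, 217]
pred rows collar top/bottom front (np.float64(241.25649790269875), np.float64(192.1581241521894)) (np.float64(241.48399002075135), np.float64(198.04781718170307))
```

```bash
python3 -c "
from bench import r
print(r.finish_job())"
```

```text
the job is handed in; nothing more can be done
None
```

The job is handed in: the flask stands wholly on the coaster with the inner lid shut flat on its rim, and the gripper holds the cup about 8–9 cm above it; while seating the lid, the fingertips also caught the flask's neck and, when I backed off, may have lifted it about a millimetre before I lowered it again.

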